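# Shut off the balcony mister and hold its mast up at the second stop

## Task

Before the misting mast is raised over the plants, press the keys on the white mist controller one at a time, each fully down and let back up, in this order: blue (water off), yellow (vent the pipe), green (confirm). Then take the black head of the mast, squeeze in the red catch on its side and keep it squeezed while you pull the head straight up past the first stop to the second stop, the top of its travel. Finish while still holding it there with the catch squeezed, since it slides back down if let go, and leave the pliers, root pick, scoop and loose pot where they are.

Things in the scene. Friction and masses are not known exactly. Their poses are not given: they have to be found in the camera images.
- mast: Fixed telescopic misting mast: grey base plate 120 x 120 x 18 mm, upright aluminium tube 32 mm across with a black collar (42 mm across) whose top is 140 mm above the bench. Origin at the centre of the base's underside, on the tube's axis; z up. Its y axis points to the side where the red catch is.
- head_grip (a point): Centre of the black head on the sliding inner tube, 170 mm above the bench when down; axes as the mast's. Block 36 mm (x) x 34 mm (y) x 45 mm tall. A brass spray bar 12 mm thick (18 mm at its ends), 110 mm long, lies along x on top of it, its axis 27.5 mm above this point: fingers can come down on either side of the bar and close along mast y.
- catch_face (a point): Middle of the outer face of the red spring catch on the head's +y side (face 24 mm wide along x, 34 mm tall, same height as head_grip). It stands 8 mm out of the head when free, 25 mm from the head's centre, so head plus catch measure 42 mm across; squeezed fully it goes in 6 mm (36 mm across).
- catch (a joint): How far the red catch is squeezed in: 0 free, 0.006 m fully in; spring, 1.6 N at first, 6.4 N fully in. From about 0.005 it frees the mast. While it is less pressed, a pawl blocks the head: about 1 mm above the down position and again at the first stop (about 55 mm).
- head (a joint): How far the head is pulled straight up: 0 down, first stop at about 0.055 m (passed freely while the catch is squeezed), second stop = rigid end of travel at 0.110 m. The moving part weighs 0.35 kg (4 N with friction) and slides back down if let go. A cobalt band on the inner tube comes out near the first stop, an orange one near the second.
- controller: Fixed white mist controller box, 110 (x) x 190 (y) x 40 mm tall, with a black display strip along its far (+x) edge; the three round keys stand in a row along its y axis, 58 mm apart, 15 mm to the -x side of its middle; the order of the colours in the row varies. Origin at the centre of its underside.
- key_blue_top (a point): Centre of the top of the round blue key, 28 mm across, 62 mm above the bench, in a black housing 44 mm across whose rim is 10 mm lower; z up. Press straight down.
- key_blue (a joint): Travel of the blue key: 0 up, 0.006 m fully down (spring, 5 N fully down).
- key_yellow_top (a point): Centre of the top of the yellow key, same kind.
- key_yellow (a joint): Travel of the yellow key, as for blue.
- key_green_top (a point): Centre of the top of the green key, same kind.
- key_green (a joint): Travel of the green key, as for blue.
- pliers: Loose stainless pliers, 170 mm long, 16 mm high, lying on the bench near the robot; origin at its middle underneath, x along its length to the jaws. Leave alone.
- root_pick: Loose wooden root pick, 235 mm long, 22 mm thick, lying on the bench; x along its length. Leave alone.
- scoop: Loose aluminium scoop, 210 mm long, 70 mm wide, 31 mm high, lying on the bench; x from handle to blade. Leave alone.
- pot: Loose cobalt clay pot, 100 mm across, 85 mm tall, standing on the bench beyond the work; origin under its centre. Leave alone.
Things that resemble listed ones, but are neither listed nor needed, are in the scene too. What is shaped like the mast but purple is not meant.

How it is judged (in metres and radians):
On the way, in this order (a step that is already met when the one before it is completed fails the run):
1. blue key pressed down, alone (value of joint key_blue above 0.004 m and value of joint each of key_yellow, key_green below 0.002 m and value of joint head below 0.01 m), for 0.05 s.
2. yellow key pressed down, the others up (value of joint key_yellow above 0.004 m and value of joint each of key_blue, key_green below 0.002 m and value of joint head below 0.01 m), for 0.05 s.
3. green key pressed down, the others up (value of joint key_green above 0.004 m and value of joint each of key_blue, key_yellow below 0.002 m and value of joint head below 0.01 m), for 0.05 s.
4. red catch squeezed by the fingers, head still down, keys up (value of joint catch above 0.0045 m and contact force between the fingers and mast above 2 N and value of joint head below 0.02 m and value of joint key_green below 0.002 m), for 0.05 s.
5. head pulled up to the second stop with the catch squeezed (value of joint head above 0.104 m and value of joint catch above 0.0045 m), for 0.2 s.
At the end, for the whole second after the job is handed in: Head at rest at the second stop (104+ of 110 mm), held by the fingers (over 4 N, TCP within 35 mm of its centre), red catch squeezed in 4.5+ of 6 mm; keys back up (within 2 mm); pliers, root pick, scoop, pot within 20 mm of their starts (all of step 5 and contact force between the fingers and mast above 4 N and distance between the grasp point and head_grip below 0.035 m and velocity of joint head between -0.01 and 0.01 m/s and value of joint each of key_blue, key_yellow, key_green below 0.002 m and distance of each of pliers, root_pick, scoop, pot from where it was at the start of the episode below 0.02 m); the arm keeps its last pose, push and grip.
It fails at once if two keys pressed at once (value of joint each of key_blue, key_yellow above 0.003 m or value of joint each of key_blue, key_green above 0.003 m or value of joint each of key_yellow, key_green above 0.003 m).
It fails at once if a bystander (pliers, root pick, scoop or pot) moved more than 20 mm (distance of any of pliers, root_pick, scoop, pot from where it was at the start of the episode above 0.02 m).
It also fails if it takes over 64 s, if anything falls off the work surface, if the arm or the gripper's body presses on something with over 40 N, if the wrist force passes 120 N, or if a joint passes its speed limit or range.

## Robot

A 6-joint arm with a two-finger parallel gripper is mounted at the origin on the work surface. World frame = base frame: x ahead of the robot, y to its left, z up, the work surface at z = 0. Lengths are in mm, angles in rad, forces in N, time in s.
With the tool pointing down it reaches from about 350 to 775 mm from the base axis. Payload 7.3 kg.
Tool frame: the origin (TCP) lies between the finger pads, 19 mm behind the fingertips; this is the grasp point; z points along the fingers, y is the line along which they close (so a half turn about z gives the same grasp; the last joint's range is limited). The gripper opens to 92 mm and grips with 3 to 60 N. Pads are 19 mm wide; open, the fingers measure 130 mm over their backs; the gripper's body (75 mm by 190 mm) begins 47 mm behind the grasp point.
Start: joints at [0.983, 0.342, 1.524, -0, 1.275, -0.146], TCP at [224.461, 474.616, 245.541] pointing down, gripper open.
Joint ranges: [-2.53, 2.53], [-0.77, 2.02], [0.04, 2.7], [-1, 4.14], [0.28, 2.66], [-3.11, 3.11]. Speed limits (rad/s): [2.57, 2.57, 3.14, 3.14, 3.14, 3.14].

## Interface

Orientations are given as [roll, pitch, yaw] about the fixed x, y, z axes, in that order (R = Rz(yaw) Ry(pitch) Rx(roll)).
In Python, from plant import get_obs, vision, workorder gives the robot as it stands.
- The arm moves only by the shell command python3 -m pendant 'ROWS' [OPENING]. ROWS is a JSON object of lists of equal length, an entry for each row: "dp": the shift along the tool's x, y, z in m, a list of three; "rotation": the turn, a rotation vector about the tool's x, y, z in rad, a list of three. A call has 1 to 8 rows; each row is the pose to reach, as a shift and turn from the pose commanded when the call began, along the tool's axes at that moment; what a row does not reach only later rows make up. A row lasts 1/8 s, in which the tool goes at most 62.5 mm and 10.7 degrees, less where a joint would pass 70% of its speed; a pose out of reach is approached as far as the arm can. A call with a gripper value outside its range is refused whole. OPENING is the finger opening in m, from 0 to 0.0918, set as the call begins (- or left out, the last holds). The fingers move at their own pace and stop on an object; the grip force is fixed at half the most. Time passes only in rows, so rows that repeat a pose let the fingers close. It gives the time, the measured TCP pose, the force, the opening and the grip force at its end, in the units of the state.
- get_obs(): the state, without advancing time (a new reading comes with each control period).
- vision.capture(name): name is "scene" or "top" or "wrist"; returns a dict with "pixels" (400x640x3 uint8, red, green, blue), "vfov" (degrees; the focal length in pixels is half the picture's height over the tangent of half this angle, whatever the lens; pixels are square), "cx", "cy" (the principal point, pixels), "pose" (4x4, takes a point from camera to world coordinates); the wrist camera has in their place "T_tool_cam" (4x4, takes a point from camera to tool coordinates, whose origin is the TCP and whose axes are the flange's). Camera axes: x right, y up, looking along -z (the intrinsics and any distortion apply to the point x, -y, -z); pixel columns grow to the right and rows downward; lengths in mm; the calibration is good to about 2 mm. A picture is of the moment at which its call begins: read the wrist's pose just before it. There is no depth.
- workorder.close_job(): hands the job in; it is judged then, once.
The state is a dict: "time": time; "joint_positions": joint angles; "dq": joint speeds; "tau": joint torques, N m; "tool_pos": TCP position; "tcp_rot": TCP orientation; "contact_force": force on the tool from outside, world axes, zero at the start; "moment": the same for the moment, N m; "grip_width": finger opening in mm; "finger_force": force on a finger pad.
Only numpy, scipy, OpenCV 4.12 (cv2) and the standard library are available. Lean on these libraries where they do the work, as an engineer would, in place of code of your own. Each camera call takes 0.05 s, during which the arm holds its last target. There are 200 camera calls.

## Working session

There is one attempt and no reset: what is moved stays moved. The work goes in short steps, Python scripts to look and compute and a shell command to move; the robot and the scene stay as the last step left them, time stands still between calls to the robot, and variables do not carry over. Pictures are saved under pics/ and viewed, at most 10 in all, crops included, and the job is handed in when it is done.

```bash
mkdir -p pics; ls; python3 - <<'E'
from plant import get_obs, vision
import cv2,numpy as np,pickle
print(get_obs())
d={}
for n in ["scene","top","wrist"]:
    c=vision.capture(n); d[n]=c
    print(n,{k:np.round(v,3).tolist() if not isinstance(v,str) else v for k,v in c.items() if k!="pixels"})
    cv2.imwrite(f"pics/{n}0.png",c["pixels"][:,:,::-1])
pickle.dump(d,open("d0.pkl","wb"))
E
```

```text
pics
{'time': 0.0, 'joint_positions': array([ 9.83000637e-01,  3.42709922e-01,  1.52503027e+00, -3.19376325e-05,
        1.27539082e+00, -1.45987292e-01]), 'dq': array([-1.80799443e-03, -2.89856522e-04,  3.06473824e-04, -8.26980425e-04,
        2.19644064e-05,  7.77082841e-04]), 'tau': array([-1.83052503e-03, -4.31229794e+01, -2.44220513e+01,  7.15612387e-02,
        5.61025995e-02, -9.45713396e-05]), 'tool_pos': array([224.24376722, 474.27482785, 244.84695956]), 'tcp_rot': array([-3.14006622e+00, -1.93568670e-04,  2.69979343e+00]), 'contact_force': array([ 0.01598035, -0.18519244,  0.00275786]), 'moment': array([ 0.02358515, -0.00458813,  0.02553035]), 'finger_force': 0.0, 'grip_width': 91.43182431626443}
scene {'vfov': 51.885, 'cx': 316.621, 'cy': 201.32, 'pose': [[-0.504, -0.498, 0.706, 1375.144], [0.864, -0.289, 0.413, 464.913], [-0.002, 0.818, 0.576, 771.447], [0.0, 0.0, 0.0, 1.0]]}
top {'vfov': 42.74, 'cx': 322.048, 'cy': 205.665, 'pose': [[0.009, 0.997, -0.076, 460.602], [-1.0, 0.008, -0.016, -16.469], [-0.015, 0.076, 0.997, 1529.866], [0.0, 0.0, 0.0, 1.0]]}
wrist {'vfov': 69.403, 'cx': 325.382, 'cy': 198.371, 'T_tool_cam': [[-0.001, 0.952, 0.306, 83.864], [1.0, 0.0, 0.001, 0.952], [0.001, 0.306, -0.952, -138.179], [0.0, 0.0, 0.0, 1.0]]}
```

View pics/scene0.png

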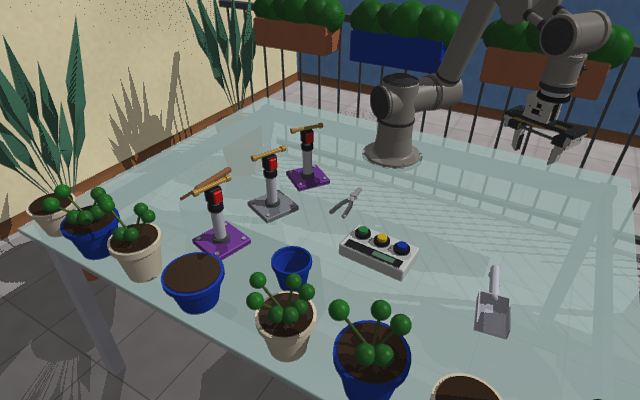

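View pics/top0.png

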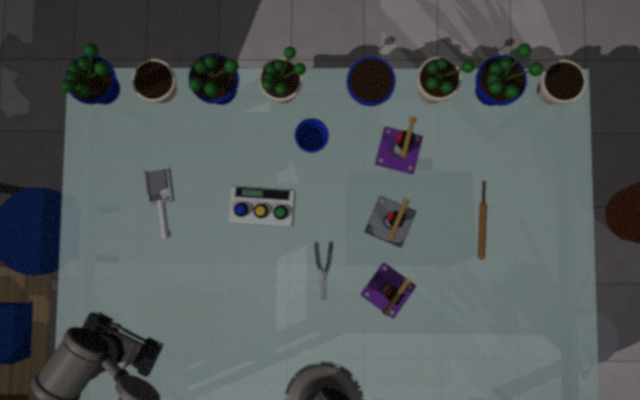

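The scene view shows the grey mast at about (270,175) between two purple ones. In the top view the mast base is at (390,220). The keys run blue (241,210), yellow (261,211), green (281,212) in the top view, and the pliers are at (323,270).

```bash
cat > h.py <<'E'
import numpy as np,cv2
from scipy.spatial.transform import Rotation as R
def P(c,obs=None):
    if "pose" in c: return np.array(c["pose"])
    T=np.eye(4);T[:3,:3]=R.from_euler("xyz",obs["tcp_rot"]).as_matrix();T[:3,3]=obs["tool_pos"]
    return T@np.array(c["T_tool_cam"])
def ray(c,uv,obs=None):
    T=P(c,obs);f=200/np.tan(np.radians(c["vfov"])/2)
    d=np.array([(uv[0]-c["cx"])/f,-(uv[1]-c["cy"])/f,-1]);d=T[:3,:3]@d
    return T[:3,3],d/np.linalg.norm(d)
def proj(c,p,obs=None):
    T=P(c,obs);f=200/np.tan(np.radians(c["vfov"])/2);q=T[:3,:3].T@(np.array(p)-T[:3,3])
    return np.array([c["cx"]-f*q[0]/q[2],c["cy"]+f*q[1]/q[2]])
def plane(c,uv,z,obs=None):
    o,d=ray(c,uv,obs);return o+d*(z-o[2])/d[2]
def tri(*rays):
    A=np.zeros((3,3));b=np.zeros(3)
    for o,d in rays:
        M=np.eye(3)-np.outer(d,d);A+=M;b+=M@o
    p=np.linalg.solve(A,b);return p,max(np.linalg.norm((np.eye(3)-np.outer(d,d))@(p-o)) for o,d in rays)
def blobs(c,lo,hi,roi=None,amin=15):
    h=cv2.cvtColor(c["pixels"],cv2.COLOR_RGB2HSV);m=cv2.inRange(h,np.array(lo),np.array(hi))
    if roi: k=np.zeros_like(m);x0,y0,x1,y1=roi;k[y0:y1,x0:x1]=255;m&=k
    n,l,s,ce=cv2.connectedComponentsWithStats(m)
    return [(ce[i],s[i],cv2.minAreaRect(np.argwhere(l==i)[:,::-1].astype(np.float32))) for i in range(1,n) if s[i][4]>=amin]
COL=dict(blue=((105,150,60),(125,255,255)),yellow=((22,120,90),(32,255,255)),green=((50,120,50),(85,255,255)),
 red=((0,180,70),(6,255,255)),brass=((12,110,80),(24,255,255)))
E
python3 - <<'E'
from h import *;import pickle
d=pickle.load(open("d0.pkl","rb"));S,T=d["scene"],d["top"]
rs={"blue":((385,225,420,260),(228,200,250,220)),"yellow":((365,225,395,255),(250,200,272,220)),"green":((350,220,375,245),(271,200,292,222)),
"red":((255,145,285,185),(375,200,405,232)),"brass":((245,140,292,168),(380,190,415,248))}
for k,(a,b) in rs.items():
    A=blobs(S,*COL[k],a,8);B=blobs(T,*COL[k],b,8)
    print(k,[(x[0].round(1),x[1][4],x[2]) for x in A],[(x[0].round(1),x[1][4],x[2]) for x in B])
    if A and B:
        m=lambda L:max(L,key=lambda x:x[1][4])[0]
        print("  ",tri(ray(S,m(A)),ray(T,m(B))))
a=cv2.resize(d["scene"]["pixels"][120:270,170:430],None,fx=3,fy=3,interpolation=2)
b=cv2.resize(d["top"]["pixels"][110:310,340:500],None,fx=3,fy=3,interpolation=2)
cv2.imwrite("pics/c1.png",a[:,:,::-1]);cv2.imwrite("pics/c2.png",b[:,:,::-1])
E
```

```text
blue [(array([401.7, 245.5]), np.int32(77), ((401.6500549316406, 245.5500030517578), (10.435514450073242, 8.221921920776367), 18.43494987487793))] [(array([239.7, 209.1]), np.int32(77), ((239.5, 209.5), (9.0, 9.0), 90.0))]
   (array([560.2175326 , 245.7011727 ,  55.88306148]), np.float64(0.3444347842413262))
yellow [(array([382.1, 237.1]), np.int32(59), ((381.5, 237.5), (7.0, 9.0), 90.0))] [(array([259.6, 210.3]), np.int32(68), ((259.5000305175781, 210.5), (8.485280990600586, 8.485280990600586), 45.0))]
   (array([556.88880357, 188.11597658,  58.12908633]), np.float64(1.0047473119599806))
green [(array([362.9, 230.1]), np.int32(64), ((362.8999938964844, 230.20004272460938), (7.905693531036377, 8.538147926330566), 71.56504821777344))] [(array([279.8, 211.9]), np.int32(70), ((279.5, 212.0), (8.0, 9.0), 90.0))]
   (array([552.82810124, 129.68236057,  55.47643998]), np.float64(1.0423583516946402))
red [(array([272.6, 163.5]), np.int32(82), ((272.5, 163.5), (11.0, 7.0), 90.0))] [(array([390.1, 215.7]), np.int32(19), ((390.1000671386719, 215.80001831054688), (2.683281421661377, 6.708203315734863), 26.56505012512207))]
   (array([ 537.66004119, -175.14695895,  170.72440063]), np.float64(1.096391599317962))
brass [(array([268.5, 152.7]), np.int32(128), ((268.8459167480469, 152.5531463623047), (5.052855491638184, 34.16382598876953), 70.97439575195312))] [(array([398. , 218.5]), np.int32(148), ((398.0000305175781, 217.99998474121094), (4.828078746795654, 40.48158645629883), 21.801410675048828))]
   (array([ 529.24411836, -192.96475738,  197.37119691]), np.float64(0.6401499612256647))
```

View pics/c2.png

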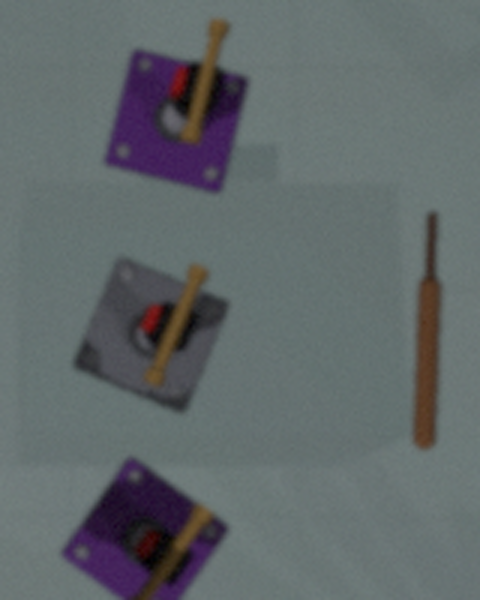

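View pics/c1.png

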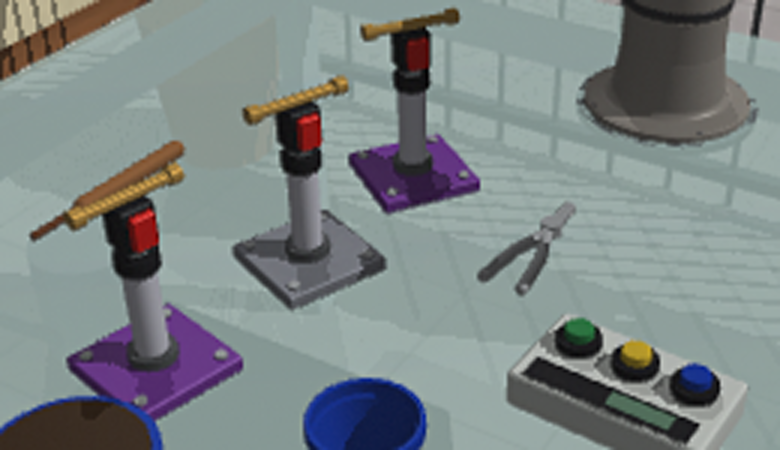

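The crops confirm the grey mast's catch faces left and slightly forward (world +y side), with its bar running from (198,270) to (155,380) in the enlarged top crop. The key order is blue, yellow, green from +y to -y.

```bash
cat >> h.py <<'E'
def tooldelta(obs,p):
    return (R.from_euler("xyz",obs["tcp_rot"]).as_matrix().T@(np.array(p)-obs["tool_pos"])/1000).round(4)
E
python3 - <<'E'
from h import *;import pickle
from plant import get_obs
d=pickle.load(open("d0.pkl","rb"));S,T=d["scene"],d["top"];o=get_obs()
for uv in [(239.7,209.1),(259.6,210.3),(279.8,211.9)]: print(plane(T,uv,60).round(1))
# bar ends, matched by order along the long axis (+x end is nearer the scene camera => left there)
def ends(r): 
    b=cv2.boxPoints(r);e=[np.linalg.norm(b[0]-b[1]),np.linalg.norm(b[1]-b[2])]
    return ((b[0]+b[1])/2,(b[2]+b[3])/2) if e[0]<e[1] else ((b[1]+b[2])/2,(b[3]+b[0])/2)
ea=sorted(ends(blobs(S,*COL["brass"],(245,140,292,168))[0][2]),key=lambda p:p[0])
eb=sorted(ends(blobs(T,*COL["brass"],(380,190,415,248))[0][2]),key=lambda p:p[1])
q=[tri(ray(S,a),ray(T,b)) for a,b in zip(ea,eb)];print(q)
v=q[0][0]-q[1][0];print("yaw",np.arctan2(v[1],v[0]))
p=[plane(T,b,197.5) for b in eb];v=p[0]-p[1];print("topyaw",np.arctan2(v[1],v[0]),(p[0]+p[1])/2,np.linalg.norm(v))
print(tooldelta(o,[557,188,190]))
E
```

```text
[560.1 244.6  60. ]
[557.1 186.9  60. ]
[552.9 128.4  60. ]
[(array([ 579.51981875, -212.36571615,  198.40675736]), np.float64(0.9248581882070327)), (array([ 480.14071888, -171.01902827,  199.87902629]), np.float64(3.1388272706460665))]
yaw -0.3942656756916473
topyaw -0.3801816024921873 [ 530.98701813 -193.62860324  197.5       ] 105.85872298687268
[-0.4232 -0.1165  0.0551]
```

```bash
python3 -m pendant '{"dp":[[-0.06,-0.015,0.008],[-0.12,-0.03,0.016],[-0.18,-0.05,0.024],[-0.24,-0.066,0.032],[-0.3,-0.083,0.04],[-0.36,-0.1,0.048],[-0.423,-0.116,0.055],[-0.423,-0.116,0.055]],"rotation":[[0,0,0],[0,0,0],[0,0,0],[0,0,0],[0,0,0],[0,0,0],[0,0,0],[0,0,0]]}' 0 && python3 -m pendant '{"dp":[[0,0,0],[0,0,0],[0,0,0]],"rotation":[[0,0,0],[0,0,0],[0,0,0]]}'; python3 - <<'E'
from h import *
from plant import get_obs,vision
o=get_obs();c=vision.capture("wrist");cv2.imwrite("pics/w1.png",c["pixels"][:,:,::-1]);print(o["tool_pos"],o["tcp_rot"],o["grip_width"],o["joint_positions"])
for k in ["blue","yellow","green"]:
    for b in blobs(c,*COL[k],None,200): print(k,b[0].round(1),b[1],plane(c,b[0],61,o).round(1),tooldelta(o,plane(c,b[0],61,o)))
E
```

```text
time: 1.15
tool_pos: [559.4, 185.7, 189.2]
tcp_rot: [-3.141, -0.0, 2.695]
contact_force: [0.1, 0.7, 0.4]
grip_width: 16.8
finger_force: 0.0
time: 1.52
tool_pos: [556.5, 190.1, 191.0]
tcp_rot: [3.141, 0.0, 2.702]
contact_force: [-0.2, 0.0, -0.0]
grip_width: 0.3
finger_force: 0.0
[556.45554663 190.11008877 191.00085011] [3.14117137e+00 3.05790925e-04 2.70176401e+00] 0.2882661768940949 [ 1.98839316e-01  5.01962788e-01  1.42627034e+00  1.66508211e-04
  1.21286288e+00 -9.32186723e-01]
blue [378.6 172.8] [365 159  28  29 646] [557.5 246.2  61. ] [0.023  0.0512 0.13  ]
yellow [322.7 194.1] [309 180  28  29 611] [554.  189.2  61. ] [ 0.0019 -0.0019  0.13  ]
green [269.4 214.2] [256 201  28  28 604] [550.3 132.4  61. ] [-0.019  -0.0549  0.13  ]
```

View pics/w1.png

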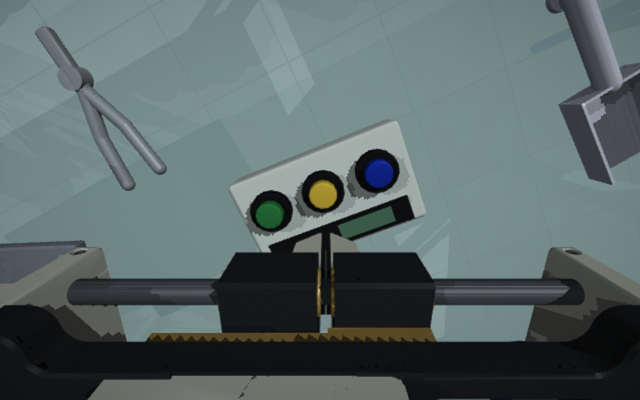

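The wrist view shows green (269,214), yellow (323,194) and blue (379,173), agreeing with the top view to about 3 mm. Fingers are closed. Next: approach blue.

```bash
python3 -m pendant '{"dp":[[0.022,0.051,0],[0.022,0.051,0.03],[0.022,0.051,0.075],[0.022,0.051,0.1],[0.022,0.051,0.1],[0.022,0.051,0.1]],"rotation":[[0,0,0],[0,0,0],[0,0,0],[0,0,0],[0,0,0],[0,0,0]]}' && python3 -m pendant '{"dp":[[0,0,0.004],[0,0,0.008],[0,0,0.012],[0,0,0.0145],[0,0,0.0145],[0,0,0.0145]],"rotation":[[0,0,0],[0,0,0],[0,0,0],[0,0,0],[0,0,0],[0,0,0]]}'
```

```text
time: 2.33
tool_pos: [559.8, 245.0, 91.9]
tcp_rot: [3.14, 0.002, 2.7]
contact_force: [0.2, -0.2, 0.8]
grip_width: 0.5
finger_force: 0.0
time: 3.08
tool_pos: [559.4, 244.5, 76.4]
tcp_rot: [3.141, 0.001, 2.7]
contact_force: [0.3, -0.3, 4.2]
grip_width: 0.3
finger_force: 2.0
```

```bash
python3 -m pendant '{"dp":[[0,0,0.001],[0,0,0.0015],[0,0,0.0015],[0,0,0.0015]],"rotation":[[0,0,0],[0,0,0],[0,0,0],[0,0,0]]}'
```

```text
time: 3.58
tool_pos: [559.4, 244.5, 75.1]
tcp_rot: [3.141, 0.001, 2.7]
contact_force: [-1.2, -0.6, 7.2]
grip_width: 0.3
finger_force: 3.4
```

Blue bottomed (7 N). Now yellow.

```bash
python3 -m pendant '{"dp":[[0,0,-0.02],[0,0,-0.04],[0,0,-0.04],[-0.022,-0.053,-0.04],[-0.022,-0.053,-0.04],[-0.022,-0.053,-0.04],[-0.022,-0.053,-0.018],[-0.022,-0.053,-0.018]],"rotation":[[0,0,0],[0,0,0],[0,0,0],[0,0,0],[0,0,0],[0,0,0],[0,0,0],[0,0,0]]}' && python3 -m pendant '{"dp":[[0,0,0.004],[0,0,0.008],[0,0,0.012],[0,0,0.016],[0,0,0.018],[0,0,0.018],[0,0,0.018]],"rotation":[[0,0,0],[0,0,0],[0,0,0],[0,0,0],[0,0,0],[0,0,0],[0,0,0]]}'
```

```text
time: 4.58
tool_pos: [555.1, 187.9, 90.7]
tcp_rot: [-3.14, -0.003, 2.701]
contact_force: [-0.1, -0.7, 0.4]
grip_width: 0.5
finger_force: 0.0
time: 5.45
tool_pos: [556.6, 187.3, 75.1]
tcp_rot: [3.141, 0.001, 2.7]
contact_force: [-0.7, -0.7, 4.5]
grip_width: 0.4
finger_force: 2.6
```

```bash
python3 -m pendant '{"dp":[[0,0,0.001],[0,0,0.001],[0,0,0.001]],"rotation":[[0,0,0],[0,0,0],[0,0,0]]}' && python3 -m pendant '{"dp":[[0,0,-0.02],[0,0,-0.04],[0,0,-0.04],[-0.021,-0.054,-0.04],[-0.021,-0.054,-0.04],[-0.021,-0.054,-0.04],[-0.021,-0.054,-0.018],[-0.021,-0.054,-0.018]],"rotation":[[0,0,0],[0,0,0],[0,0,0],[0,0,0],[0,0,0],[0,0,0],[0,0,0],[0,0,0]]}' && python3 -m pendant '{"dp":[[0,0,0.004],[0,0,0.008],[0,0,0.012],[0,0,0.016],[0,0,0.018],[0,0,0.018],[0,0,0.018]],"rotation":[[0,0,0],[0,0,0],[0,0,0],[0,0,0],[0,0,0],[0,0,0],[0,0,0]]}'
```

```text
time: 5.82
tool_pos: [556.7, 187.3, 75.0]
tcp_rot: [3.141, 0.001, 2.7]
contact_force: [-3.3, -0.1, 11.4]
grip_width: 0.2
finger_force: 5.7
time: 6.82
tool_pos: [551.0, 130.2, 89.8]
tcp_rot: [-3.14, -0.003, 2.701]
contact_force: [0.1, -0.1, 0.4]
grip_width: 0.6
finger_force: 0.0
time: 7.7
tool_pos: [552.6, 129.5, 74.9]
tcp_rot: [3.141, 0.001, 2.7]
contact_force: [-1.9, 0.5, 10.7]
grip_width: 0.4
finger_force: 5.8
```

All three keys bottomed. Rise and go above the mast with the gripper open.

```bash
python3 -m pendant '{"dp":[[0,0,-0.05],[0,0,-0.1],[0,0,-0.15],[0,0,-0.215],[-0.02,-0.05,-0.215],[-0.04,-0.1,-0.215],[-0.06,-0.15,-0.215],[-0.08,-0.2,-0.215]],"rotation":[[0,0,0],[0,0,0],[0,0,0],[0,0,0],[0,0,0],[0,0,0],[0,0,0],[0,0,0]]}' && python3 -m pendant '{"dp":[[-0.019,-0.05,0],[-0.038,-0.1,0],[-0.038,-0.1,0],[-0.038,-0.1,0],[-0.038,-0.1,0]],"rotation":[[0,0,0],[0,0,0],[0,0,0],[0,0,0],[0,0,0]]}' 0.0918; cat > m.py <<'E'
from h import *
from plant import get_obs,vision
import sys
o=get_obs();c=vision.capture("wrist");cv2.imwrite(f"pics/{sys.argv[1]}.png",c["pixels"][:,:,::-1]);print(o["tool_pos"],o["tcp_rot"],o["grip_width"],o["joint_positions"].round(2))
for k in ["red","brass"]:
    for b in blobs(c,*COL[k],None,150):
        q=cv2.boxPoints(b[2]);i=[np.linalg.norm(q[0]-q[1]),np.linalg.norm(q[1]-q[2])]
        e=((q[0]+q[1])/2,(q[2]+q[3])/2) if i[0]<i[1] else ((q[1]+q[2])/2,(q[3]+q[0])/2)
        p=plane(c,b[2][0],197.5,o);v=plane(c,e[0],197.5,o)-plane(c,e[1],197.5,o)
        print(k,b[0].round(1),b[2],b[1],p.round(1),np.linalg.norm(v).round(1),np.arctan2(v[1],v[0]).round(3))
E
python3 m.py w2
```

```text
time: 8.7
tool_pos: [538.7, -87.4, 288.4]
tcp_rot: [-3.142, 0.0, 2.7]
contact_force: [0.3, 0.1, 0.2]
grip_width: 0.5
finger_force: 0.0
time: 9.32
tool_pos: [530.8, -191.1, 288.5]
tcp_rot: [3.141, -0.0, 2.701]
contact_force: [-0.5, 0.4, 0.1]
grip_width: 45.3
finger_force: 0.0
[ 530.83581193 -191.08160206  288.52038067] [ 3.14124874e+00 -1.73620717e-04  2.70139086e+00] 45.310447341084355 [-0.48  0.39  1.34  0.    1.42 -1.61]
red [344.9 197.8] ((345.1517333984375, 197.4280242919922), (31.438655853271484, 8.358691215515137), 86.42366790771484) [340 182  10  32 252] [ 528.3 -170.9  197.5] 27.5 2.781
brass [630.3  54.6] ((629.5, 55.0), (24.0, 19.0), 90.0) [620  43  20  25 291] [517.3  57.7 197.5] 16.4 3.013
brass [322.1 203.9] ((322.6138610839844, 205.83807373046875), (128.7443389892578, 21.401451110839844), 86.45523834228516) [ 308  142   27  129 1801] [ 527.  -191.   197.5] 115.2 2.756
brass [170.7 241.8] ((170.1067657470703, 242.3708038330078), (28.301944732666016, 13.355974197387695), 57.9946174621582) [161 227  23  25 293] [ 500.6 -326.6  197.5] 25.1 3.082
brass [244.4 291.7] ((245.3721466064453, 291.48760986328125), (12.393712997436523, 47.455718994140625), 5.52754020690918) [239 268  15  48 334] [ 572.6 -292.3  197.5] 52.3 2.535
brass [445.7 333.4] ((435.5, 334.0), (159.0, 12.0), 0.0) [ 356  328  160   13 1324] [ 694.6 -148.   197.5] 156.1 -2.011
brass [289.5 335.9] ((285.5, 336.4999694824219), (110.99998474121094, 6.999999046325684), 0.0) [230 333 112   8 675] [ 634.5 -282.7  197.5] 109.4 -2.011
```

View pics/w2.png

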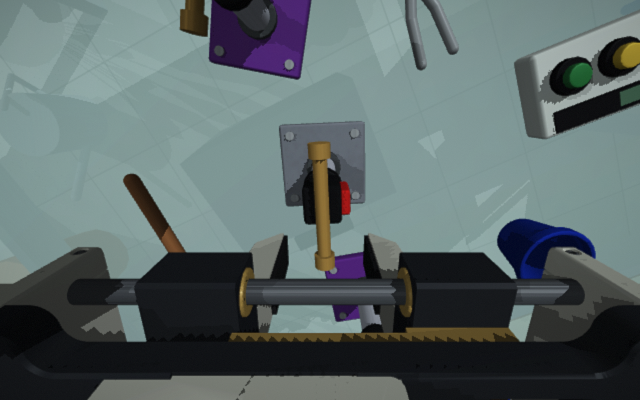

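The wrist view shows the bar centred at (322,205), red catch at (345,198) on the +y side, and clear room on both sides. I'll turn 0.055 rad and descend.

```bash
python3 -m pendant '{"dp":[[0.001,-0.001,0],[0.001,-0.001,0],[0.001,-0.001,0],[0.001,-0.001,0.03],[0.001,-0.001,0.06],[0.001,-0.001,0.06],[0.001,-0.001,0.06]],"rotation":[[0,0,-0.055],[0,0,-0.055],[0,0,-0.055],[0,0,-0.055],[0,0,-0.055],[0,0,-0.055],[0,0,-0.055]]}' 0.0918; python3 m.py w3 | head -5
```

```text
time: 10.25
tool_pos: [529.9, -193.0, 229.7]
tcp_rot: [-3.142, 0.002, 2.755]
contact_force: [-0.3, -0.5, -0.2]
grip_width: 91.8
finger_force: 0.0
[ 529.94256544 -193.00040108  229.71710019] [-3.14150019e+00  1.68719496e-03  2.75466534e+00] 91.79014571167842 [-0.49  0.42  1.44  0.    1.27 -1.67]
red [353.7 224. ] ((353.8241882324219, 222.9669189453125), (42.21180725097656, 10.696656227111816), 88.56790161132812) [348 202  12  43 404] [ 525.5 -170.8  197.5] 29.1 2.807
brass [325.5 206.8] ((329.1993103027344, 214.7483673095703), (126.08253479003906, 28.910717010498047), 85.50284576416016) [ 310  152   30  127 2156] [ 514.4 -183.2  197.5] 85.6 2.831
brass [169.6 291.8] ((171.75506591796875, 291.71856689453125), (21.464529037475586, 47.801570892333984), 9.162347793579102) [161 269  25  47 522] [ 526.2 -305.5  197.5] 40.1 2.461
brass [505.4 331.6] ((504.5, 333.0), (10.0, 37.0), 90.0) [486 328  38  11 275] [648.3 -99.4 197.5] 27.0 1.184
```

View pics/w3.png

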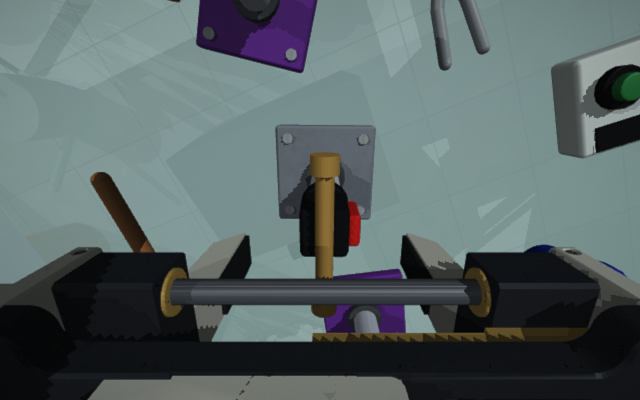

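Aligned: the bar runs vertically at column 325, midway between the fingers (250 and 402). Descend to head height.

```bash
python3 -m pendant '{"dp":[[0,0.001,0.02],[0,0.001,0.04],[0,0.001,0.058],[0,0.001,0.058],[0,0.001,0.058]],"rotation":[[0,0,0],[0,0,0],[0,0,0],[0,0,0],[0,0,0]]}' && python3 -m pendant '{"dp":[[0,0,0],[0,0,0],[0,0,0],[0,0,0],[0,0,0],[0,0,0],[0,0,0],[0,0,0]],"rotation":[[0,0,0],[0,0,0],[0,0,0],[0,0,0],[0,0,0],[0,0,0],[0,0,0],[0,0,0]]}' 0.045
```

```text
time: 10.92
tool_pos: [530.4, -192.2, 171.9]
tcp_rot: [-3.141, 0.002, 2.755]
contact_force: [0.0, -0.1, 0.6]
grip_width: 91.8
finger_force: 0.0
time: 11.92
tool_pos: [529.8, -191.7, 170.5]
tcp_rot: [3.141, -0.0, 2.755]
contact_force: [0.6, 1.8, 0.2]
grip_width: 45.4
finger_force: 1.0
```

```bash
python3 -m pendant '{"dp":[[0,-0.001,0],[0,-0.001,0],[0,-0.001,0],[0,-0.001,0],[0,-0.001,0],[0,-0.001,0],[0,-0.001,0],[0,-0.001,0]],"rotation":[[0,0,0],[0,0,0],[0,0,0],[0,0,0],[0,0,0],[0,0,0],[0,0,0],[0,0,0]]}' 0.02
```

```text
time: 12.92
tool_pos: [529.3, -192.9, 170.5]
tcp_rot: [-3.142, -0.0, 2.755]
contact_force: [0.1, 1.3, -0.8]
grip_width: 35.5
finger_force: 30.0
```

Catch fully in (35.5 mm, 30 N, little side load). Pull up.

```bash
python3 -m pendant '{"dp":[[0,0,-0.004],[0,0,-0.012],[0,0,-0.022],[0,0,-0.032],[0,0,-0.042],[0,0,-0.042]],"rotation":[[0,0,0],[0,0,0],[0,0,0],[0,0,0],[0,0,0],[0,0,0]]}' && python3 -m pendant '{"dp":[[0,0,-0.01],[0,0,-0.02],[0,0,-0.03],[0,0,-0.04],[0,0,-0.05],[0,0,-0.06],[0,0,-0.06],[0,0,-0.06]],"rotation":[[0,0,0],[0,0,0],[0,0,0],[0,0,0],[0,0,0],[0,0,0],[0,0,0],[0,0,0]]}'
```

```text
time: 13.68
tool_pos: [529.3, -192.8, 213.5]
tcp_rot: [-3.141, 0.001, 2.755]
contact_force: [0.1, 0.7, -3.1]
grip_width: 35.6
finger_force: 30.0
time: 14.68
tool_pos: [529.3, -192.8, 272.4]
tcp_rot: [3.142, -0.0, 2.755]
contact_force: [-0.4, -0.1, -3.3]
grip_width: 35.6
finger_force: 30.0
```

At 102 mm; creep to the end stop.

```bash
python3 -m pendant '{"dp":[[0,0,-0.003],[0,0,-0.006],[0,0,-0.007],[0,0,-0.008],[0,0,-0.008],[0,0,-0.008],[0,0,-0.008]],"rotation":[[0,0,0],[0,0,0],[0,0,0],[0,0,0],[0,0,0],[0,0,0],[0,0,0]]}'; python3 -m pendant '{"dp":[[0,0,-0.001],[0,0,-0.001],[0,0,-0.001],[0,0,-0.001]],"rotation":[[0,0,0],[0,0,0],[0,0,0],[0,0,0]]}'; python3 - <<'E'
from plant import vision;import cv2
c=vision.capture("scene")["pixels"][20:260,190:450]
cv2.imwrite("pics/s2.png",cv2.resize(c,None,fx=2.5,fy=2.5)[:,:,::-1])
E
```

```text
time: 15.55
tool_pos: [529.3, -192.8, 280.5]
tcp_rot: [3.142, -0.0, 2.755]
contact_force: [-1.9, 0.3, -4.2]
grip_width: 35.6
finger_force: 30.0
time: 16.05
tool_pos: [529.3, -192.8, 280.6]
tcp_rot: [3.141, -0.001, 2.755]
contact_force: [1.9, -1.9, -16.8]
grip_width: 35.8
finger_force: 30.0
```

View pics/s2.png

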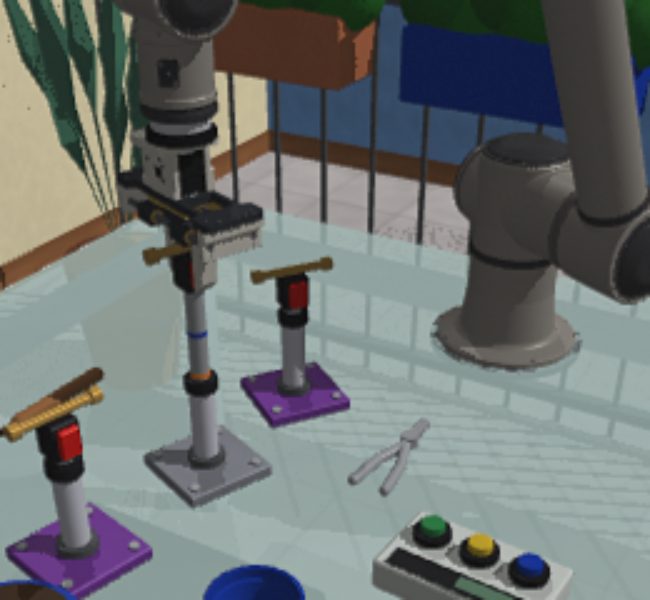

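The view shows the head up with the cobalt band at (197,335) and the orange band at (200,377) out. The arm has reached the rigid end stop (17 N, 110 mm travelled), and the catch is still squeezed.

```bash
python3 -c "
from plant import workorder
print(workorder.close_job())"
```

```text
the job is handed in; nothing more can be done
None
```

The job is handed in (no verdict was returned): I pressed blue, yellow and green in order, then pulled the mast head about 110 mm up to its second stop, and it is still held there with the catch squeezed.

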